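# Turn the drained loaf tin right way up and shut the oven

## Robot

A 6-joint arm with a two-finger parallel gripper is mounted at the origin on the work surface. World frame = base frame: x ahead of the robot, y to its left, z up, the work surface at z = 0. Lengths are in m, angles in rad, forces in N, time in s.
With the tool pointing down it reaches from about 0.3 to 0.875 m from the base axis. Payload 6.4 kg.
Tool frame: the origin (TCP) lies midway between the tips of the shut fingers; the grasp point (between the pads) lies 19 mm behind it; z points along the fingers, y is the line along which they close (so a half turn about z gives the same grasp; the last joint's range is limited). The gripper opens to 85 mm and grips with 20 to 120 N. Pads are 22 mm wide; open, the fingers measure 114 mm over their backs; the gripper's body (76 mm by 85 mm) begins 54 mm behind the grasp point. The pads swing forward as they close: fully open they stand 13 mm farther back than shut.
Start: joints at [-1.417, 0.181, 1.607, -0, 1.354, -0.206], TCP at [0.202, -0.538, 0.231] pointing down, gripper open.
Joint ranges: [-2.99, 2.99], [-0.89, 2.07], [0.3, 2.58], [-1.14, 4.28], [0, 2.63], [-3.12, 3.12]. Speed limits (rad/s): [2.57, 2.57, 3.01, 3.14, 3.14, 3.14].

## Interface

Orientations are given as a unit quaternion [w, x, y, z].
In Python, from bench import ctrl, vision, workorder gives the robot as it stands. The module is installed in compiled form; this text tells all that it offers.
- The arm moves only by the tool servo_tool, never from a script. Its argument "steps" is a list of rows, each an object of numbers: "dx", "dy", "dz": the shift along the world's x, y, z as a fraction of full scale; "wx", "wy", "wz": the turn, a rotation vector about the world's x, y, z as a fraction of full scale. A call has exactly 5 rows; each row is the pose to reach, as a shift and turn from the pose commanded when the call began, turning the shorter way round; what a row does not reach only later rows make up. Full scale, the value 1, is 100 mm for a shift and pi rad for a turn. A row lasts 1/12 s, in which the tool goes at most 41.7 mm and 7.16 degrees, less where a joint would pass 70% of its speed; a pose out of reach is approached as far as the arm can. A call with a number of a shift or a turn outside -1 to 1 is refused whole. A call with a gripper value outside its range is refused whole. "jaw" is the opening, from 0 (shut) to 1 (fully open), set as the call begins (left out, the last holds). The fingers move at their own pace and stop on an object; the grip force is fixed at half the most. Time passes only in rows, so rows that repeat a pose let the fingers close, or fill a call up. It gives the time, the measured TCP pose, the force, the opening and the grip force at its end, in the units of the state.
- ctrl.get_obs(): the state, without advancing time (a new reading comes with each control period).
- vision.camera(name): name is "side" or "top"; returns a dict with "frame" (420x560x3 uint8, red, green, blue), "vfov" (degrees; the focal length in pixels is half the picture's height over the tangent of half this angle, whatever the lens; pixels are square), "cx", "cy" (the principal point, pixels), "camera_from_world" (4x4, takes a point from world to camera coordinates). Camera axes: x right, y up, looking along -z (the intrinsics and any distortion apply to the point x, -y, -z); pixel columns grow to the right and rows downward; lengths in m; the calibration is good to about 2 mm. A picture is of the moment at which its call begins. There is no depth.
- workorder.hand_in(): hands the job in; it is judged then, once.
The state is a dict: "time_s": time; "q": joint angles; "dq": joint speeds; "joint_efforts": joint torques, N m; "eef_pos": TCP position; "eef_rot": TCP orientation; "wrist_force": force on the tool from outside, world axes, zero at the start; "torque": the same for the moment, N m; "opening": opening from 0.0 (shut) to 1.0 (fully open); "grasp_force": force on a finger pad.
Only numpy, scipy, OpenCV 4.12 (cv2) and the standard library are available. Lean on these libraries where they do the work, as an engineer would, in place of code of your own. Each camera call takes 0.05 s, during which the arm holds its last target. There are 200 camera calls.

## Task

Get ready to bake: push the oven door fully shut so that its catch holds it, and turn the upside-down loaf tin on the wooden board right way up, leaving it standing on the board with its whole base supported. Do not shift or knock over anything else on the board or the bench.

Things in the scene. Friction and masses are not known exactly. Their poses are not given: they have to be found in the camera images.
- board: Fixed butcher-block board, 400 mm (its x) by 480 mm (its y), 40 mm thick, flat on the bench. Origin: centre of its underside. +x points away from the robot (within about 0.15 rad), y to the left, z up; its long side edges are at y = +240 and -240 mm.
- tin: Dark steel loaf tin to turn over, loose, 0.27 to 0.44 kg; starts mouth down on the left or right half of the board, wholly on it. Mouth 104 (its x) by 166 mm (its y) outside with a round rolled rim 8 mm thick; base 86 by 148; 70 high. Origin: centre of the mouth's plane. Its +z runs from mouth to closed base: up at first, down when right way up. Its x starts within 0.45 rad of the board's y.
- tin_base (a point): Centre of the outside of the tin's closed base, 70 mm from the tin's origin along its +z. The walls are straight, 3 mm thick, and flare evenly from base to rim; the centre of mass is about 42 mm from the mouth; friction on the board is 0.45 to 0.75.
- dredger: Aluminium flour dredger with a domed top, 72 mm across, 98 mm high, 0.28 kg, standing loose on the other half of the board. A bystander. Origin: centre of its underside.
- tin2: A second loaf tin of the same make and size (70 mm high), already right way up on the bench to the right of the board, its long side along the board's. A bystander. Origin: centre of its underside, z up.
- label_roll: Roll of labels lying flat on the bench between the board and the oven, low enough for the door to pass over it, 104 mm across, 60 mm high. A bystander. Origin: centre of its underside.
- cup_stack: Stack of white paper cups on the bench in front of the board, to the right, 81 mm across, 160 mm high. A bystander. Origin: centre of its underside.
- spray_oil: Yellow can, 62 mm across, 200 mm high, on the bench in front of the oven's near corner. A bystander. Origin: centre of its underside.
- door_face (a point): Point on the glass door's outer face, 295 mm up. x: normal to the door, into the oven when shut; y: along the door to its free edge, 140 mm on. The vertical hinge is 300 mm along -y and 28 mm (thickness) along +x; opening turns it anticlockwise from above. Door: 80 to 345 mm up. A sprung catch resists from 0.05 to 0.025 rad (about 6 N at the edge), then holds it shut. Handle 110 mm on, 46 proud.
- cutter_tin: Red round tin of pastry cutters with a steel lid, 80 mm across, 59 mm high, 0.35 kg, loose at the far end of the board. A bystander. Origin: centre of its underside.
- oven_front (a point): Fixed point on the front plane of the countertop oven (420 deep, 460 wide, 410 mm high) that stands left of the board, facing it; 295 mm above the bench. Its x points into the oven, y along the front towards the robot's side, z up. With the door fully shut door_face lies 28 mm straight in front of it and has the same axes; the door starts ajar and stays where it is left.

How it is judged:
At the end, for the whole second after the job is handed in: The oven door is seated on its catch (within 0.012 rad of fully shut), and the loaf tin is at rest right way up (within 0.1 rad), its base flat on the board's top and wholly on the board (its centre within 130 mm of the board's middle along its x and 200 mm along its y) (angle between the x axis of door_face and the x axis of oven_front, either way round below 0.012 rad and angle between tin's own z axis and vertical above 3.04 rad and z of tin_base in the frame of board between 0.034 and 0.046 m and x of tin_base in the frame of board between -0.13 and 0.13 m and y of tin_base in the frame of board between -0.2 and 0.2 m and linear speed of tin below 0.02 m/s); the robot touches nothing.
It fails at once if the flour dredger or the cutter tin is shifted more than 30 mm or tipped (distance of any of dredger, cutter_tin from where it was at the start of the episode above 0.03 m or angle between dredger's own z axis and vertical above 0.3 rad).
It fails at once if the second tin is shifted more than 30 mm (distance of tin2 from where it was at the start of the episode above 0.03 m).
It fails at once if the label roll, the cup stack or the can is shifted more than 30 mm or tipped (distance of any of label_roll, cup_stack, spray_oil from where it was at the start of the episode above 0.03 m or angle between cup_stack's own z axis and vertical above 0.3 rad).
It also fails if it takes over 58 s, if anything falls off the work surface, if the arm or the gripper's body presses on something with over 40 N, if the wrist force passes 120 N, or if a joint passes its speed limit or range.

## Working session

There is one attempt and no reset: what is moved stays moved. The work goes in short steps, Python scripts to look and compute and a tool call to move; the robot and the scene stay as the last step left them, time stands still between calls to the robot, and variables do not carry over. Pictures are saved under pics/ and viewed, at most 11 in all, crops included, and the job is handed in when it is done.

Besides the shell and the picture viewer there is one more tool, called after "Emit:" by a JSON object that holds its "op" and its "data". servo_tool: Moves the arm, as the interface text tells. Its arguments: {"type":"object","properties":{"steps":{"type":"array","items":{"type":"object","properties":{"dx":{"type":"number"},"dy":{"type":"number"},"dz":{"type":"number"},"wx":{"type":"number"},"wy":{"type":"number"},"wz":{"type":"number"}}}},"jaw":{"type":"number"}},"required":["steps"]}

```bash
mkdir -p pics
cat > h.py <<'E'
from bench import ctrl, vision, workorder
import numpy as np, cv2, json
def shot(n,name):
    c=vision.camera(n); cv2.imwrite(f'pics/{name}.png',c['frame'][:,:,::-1]); 
    np.savez(f'pics/{name}.npz',**{k:np.array(v) for k,v in c.items()}); return c
def load(name): return dict(np.load(f'pics/{name}.npz'))
def ray(c,u,v):
    f=c['frame'].shape[0]/2/np.tan(np.radians(float(c['vfov']))/2)
    d=np.array([(u-c['cx'])/f,-(v-c['cy'])/f,-1.]); T=c['camera_from_world']; R=T[:3,:3]
    return -R.T@T[:3,3], R.T@d
def onz(c,u,v,z):
    o,d=ray(c,u,v); return o+d*(z-o[2])/d[2]
def proj(c,p):
    f=c['frame'].shape[0]/2/np.tan(np.radians(float(c['vfov']))/2)
    T=c['camera_from_world']; q=T[:3,:3]@np.array(p)+T[:3,3]
    return np.array([c['cx']+f*q[0]/-q[2], c['cy']-f*q[1]/-q[2]])
E
python3 - <<'E'
from h import *
for n in('top','side'):
    c=shot(n,n+'0'); print({k:v for k,v in c.items() if k!='frame'}, ray(c,280,210))
print(ctrl.get_obs())
E
```

```text
{'vfov': 52.481359350602155, 'cx': 275.38479581576934, 'cy': 208.72860358575014, 'camera_from_world': array([[-0.02729051, -0.99961402, -0.00519958, -0.03466399],
       [ 0.99648203, -0.02761658,  0.07912577, -0.48807485],
       [-0.07923882, -0.00302191,  0.99685108, -1.44295388],
       [ 0.        ,  0.        ,  0.        ,  1.        ]])} (array([ 0.37107385, -0.05249004,  1.4768492 ]), array([ 0.07596926, -0.00772498, -0.99714355]))
{'vfov': 46.38338483398321, 'cx': 271.9672249394433, 'cy': 210.11511302173895, 'camera_from_world': array([[-0.99729771, -0.07270062, -0.010578  ,  0.48379496],
       [ 0.04406898, -0.70720325,  0.70563552, -0.22055212],
       [-0.05878094,  0.70326253,  0.70849602, -1.72268592],
       [ 0.        ,  0.        ,  0.        ,  1.        ]])} (array([0.39094602, 1.09069747, 1.38126312]), array([ 0.0424476 , -0.70462003, -0.70850366]))
{'time_s': 0.1, 'q': array([-1.41732002e+00,  1.81475439e-01,  1.60787525e+00, -2.31094055e-05,
        1.35381451e+00, -2.06320825e-01]), 'dq': array([ 7.77350348e-05,  4.41661781e-04, -2.73047059e-03,  1.83007312e-03,
       -5.56682333e-04,  1.42521785e-04]), 'joint_efforts': array([ 2.29186608e-04, -4.45876408e+01, -3.52237916e+01, -1.83516559e-04,
        4.12484194e-03,  3.86323268e-05]), 'eef_pos': array([ 0.20237082, -0.53769121,  0.23048519]), 'eef_rot': array([-7.86298951e-04,  9.83861097e-01,  1.78932175e-01,  9.49488861e-06]), 'wrist_force': array([-1.25729008,  0.17514169,  0.05721395]), 'torque': array([ 0.02002655, -0.02890798,  0.04416223]), 'grasp_force': 0.0, 'opening': 1.0003873373003291}
```

View pics/top0.png

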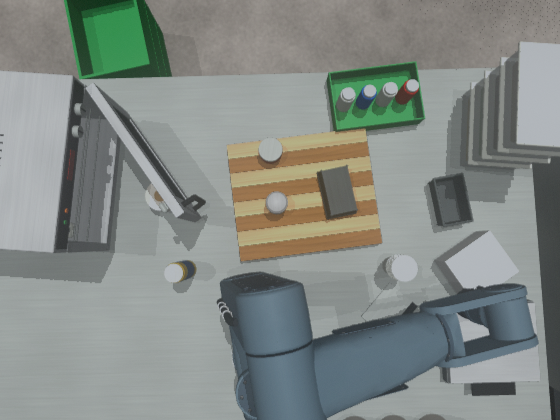

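View pics/side0.png

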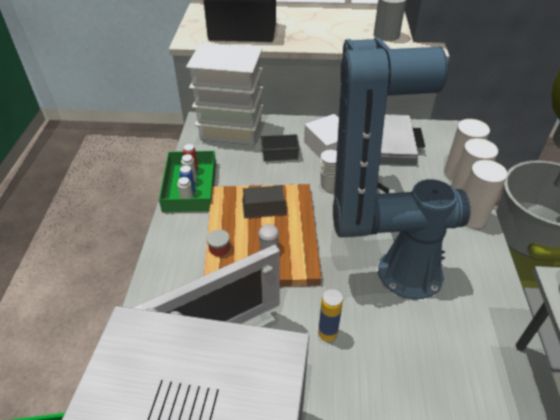

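The top view shows the board (corners about (228,144), (366,128), (382,245), (240,262)), the tin at (337,192), the dredger at (276,203) and the cutter tin at (270,150). Tin2 is at (450,200), the cups at (402,268), the can at (176,272), and the ajar door runs from (88,85) to (185,213). The next step is to enlarge the top view to get corners.

Run:
```python
from h import *
c=load('top0'); im=c['frame'][:,:,::-1]
cr=cv2.resize(im[70:290,210:476],None,fx=3,fy=3,interpolation=cv2.INTER_CUBIC)[:600,:798]; cv2.imwrite('pics/crop1.png',cr)
hsv=cv2.cvtColor(np.ascontiguousarray(im),cv2.COLOR_BGR2HSV)
g=cv2.cvtColor(np.ascontiguousarray(im),cv2.COLOR_BGR2GRAY)
def ctr(mask,box):
    x0,y0,x1,y1=box; m=np.zeros_like(mask); m[y0:y1,x0:x1]=mask[y0:y1,x0:x1]
    cs,_=cv2.findContours(m,cv2.RETR_EXTERNAL,cv2.CHAIN_APPROX_NONE); return max(cs,key=cv2.contourArea)
b=ctr(((hsv[...,1]>70)&(hsv[...,0]<30)).astype(np.uint8)*255,(215,115,395,275))
r=cv2.minAreaRect(b); print('board',r)
P=np.array([onz(c,*p,.04)[:2] for p in cv2.boxPoints(r)]); print(P.round(3),P.mean(0))
t=ctr((hsv[...,1]<70).astype(np.uint8)*255*(g<110),(305,150,372,235)); r=cv2.minAreaRect(t); print('tin',r,[onz(c,*p,.11)[:2].round(3) for p in cv2.boxPoints(r)])
t2=ctr(((g<100)*255).astype(np.uint8),(420,165,480,235)); r=cv2.minAreaRect(t2); print('tin2',r,[onz(c,*p,.07)[:2].round(3) for p in cv2.boxPoints(r)])
for n,u,v,z in [('dredger top',276,203,.13),('cutter',270,150,.099),('cups',402,268,.16),('oil',176,272,.2),('hinge?',88,87,.345),('edge',183,214,.345),('handle',197,203,.3)]:print(n,onz(c,u,v,z).round(3))
```

```text
board ((303.37615966796875, 193.99659729003906), (116.7983627319336, 142.3629150390625), 82.60040283203125)
[[ 0.708  0.118]
 [ 0.758 -0.368]
 [ 0.361 -0.401]
 [ 0.313  0.074]] [ 0.53494407 -0.1443974 ]
tin ((336.82354736328125, 191.7058868408203), (49.243221282958984, 31.888778686523438), 77.47119140625) [array([ 0.598, -0.183]), array([ 0.618, -0.285]), array([ 0.461, -0.313]), array([ 0.441, -0.212])]
tin2 ((450.0146179199219, 199.8874053955078), (50.43904495239258, 36.746055603027344), 78.95905303955078) [array([ 0.569, -0.555]), array([ 0.589, -0.677]), array([ 0.424, -0.698]), array([ 0.404, -0.578])]
dredger top [ 0.496 -0.051  0.13 ]
cutter [ 0.674 -0.036  0.099]
cups [ 0.283 -0.431  0.16 ]
oil [0.292 0.252 0.2  ]
hinge? [0.809 0.454 0.345]
edge [0.454 0.197 0.345]
handle [0.487 0.168 0.3  ]
```

View pics/crop1.png

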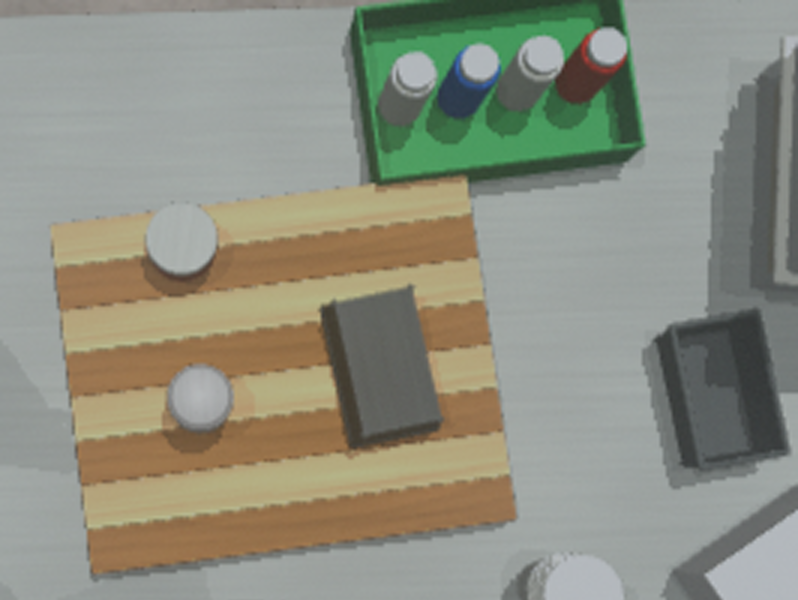

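Run:
```python
from h import *
c=load('top0'); im=c['frame'][:,:,::-1]
cv2.imwrite('pics/crop2.png',cv2.resize(im[70:290,0:230],None,fx=2.7,fy=2.7,interpolation=cv2.INTER_CUBIC))
```

```text
(no output)
```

View pics/crop2.png

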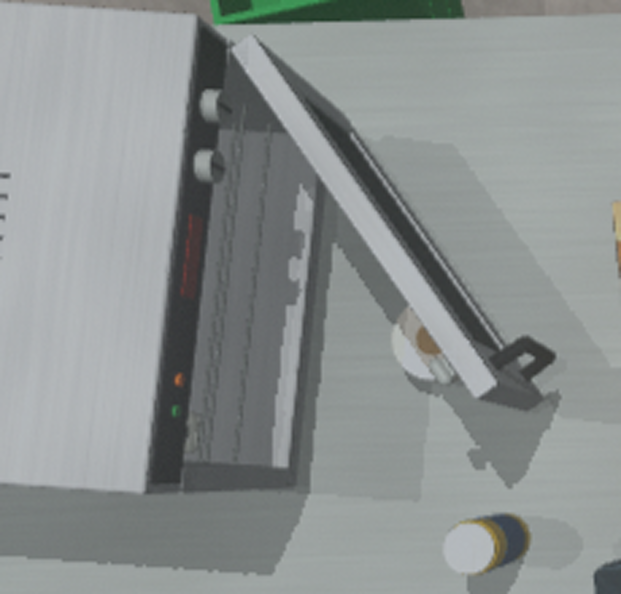

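Crop 1 gives tin base corners (full-image pixels) (321.7,171), (347,166), (356.7,211.7), (330,217), and board corners (227.3,145.3), (365.7,129.3), (381.7,243.3), (241,261). Crop 2 gives the door's outer top edge from (93.3,84) to (184,213.7), with the handle near (198,204). The oven's top front edge runs from (73.3,75.6) to (54,252), and the label roll sits under the door near (157,197).

Run:
```python
from h import *
c=load('top0')
for n,z,ps in [('tin base',.11,[(321.7,171),(347,166),(356.7,211.7),(330,217)]),('board',.04,[(227.3,145.3),(365.7,129.3),(381.7,243.3),(241,261)]),('oven',.41,[(73.3,75.6),(54,252)]),('door',.345,[(93.3,84),(184,213.7)]),('doorin',.345,[(86,88.5),(176,218)]),('handle',.31,[(201,195),(215,200),(205,209)]),('roll',.06,[(157,197)])]:
    P=np.array([onz(c,*p,z)[:2] for p in ps]); print(n,P.round(3).tolist(),P.mean(0).round(3))
    d=np.roll(P,-1,0)-P; print('  len',np.linalg.norm(d,axis=1).round(3),'ang',np.degrees(np.arctan2(d[:,1],d[:,0])).round(1))
```

```text
tin base [[0.598, -0.202], [0.612, -0.284], [0.463, -0.309], [0.448, -0.223]] [ 0.53  -0.255]
  len [0.084 0.151 0.088 0.151] ang [ -80.3 -170.5   99.6    8.1]
board [[0.708, 0.111], [0.75, -0.365], [0.359, -0.402], [0.313, 0.072]] [ 0.532 -0.146]
  len [0.478 0.393 0.476 0.397] ang [ -84.9 -174.7   95.6    5.6]
oven [[0.815, 0.463], [0.363, 0.507]] [0.589 0.485]
  len [0.454 0.454] ang [174.5  -5.5]
door [[0.817, 0.439], [0.455, 0.195]] [0.636 0.317]
  len [0.437 0.437] ang [-146.   34.]
doorin [[0.805, 0.459], [0.444, 0.216]] [0.624 0.338]
  len [0.435 0.435] ang [-146.1   33.9]
handle [[0.507, 0.155], [0.493, 0.117], [0.468, 0.145]] [0.489 0.139]
  len [0.041 0.037 0.04 ] ang [-111.2  130.8   15. ]
roll [[0.534, 0.347]] [0.534 0.347]
  len [0.] ang [0.]
```

Emit:
{"op": "servo_tool", "data": {"steps": [{"dz": 0.3},{"dz": 0.6},{"dz": 0.9},{"dz": 1},{"dz": 1}], "jaw": 0}}

```text
$.steps[0]: bad value
```

Emit:
{"op": "servo_tool", "data": {"steps": [{"dx": 0.1,"dy": 0.2,"dz": 0.2},{"dx": 0.2,"dy": 0.4,"dz": 0.4},{"dx": 0.3,"dy": 0.6,"dz": 0.6},{"dx": 0.4,"dy": 0.8,"dz": 0.8},{"dx": 0.55,"dy": 1,"dz": 1}]}}

```text
$.steps[0]: bad value
```

Emit:
{"op": "servo_tool", "data": {"steps": [{"dx": 0.1,"dy": 0.2,"wx": 0.01},{"dx": 0.2,"dy": 0.4,"wx": 0.02},{"dx": 0.3,"dy": 0.6,"wx": 0.03},{"dx": 0.4,"dy": 0.8,"wx": 0.04},{"dx": 0.55,"dy": 1,"wx": 0.05}]}}

```text
$.steps[0]: bad value
```

```bash
cat >> h.py <<'E'
def st():
    o=ctrl.get_obs(); from scipy.spatial.transform import Rotation as R
    w=o['eef_rot']; M=R.from_quat([w[1],w[2],w[3],w[0]]).as_matrix()
    print('t',round(o['time_s'],2),'q',o['q'].round(3).tolist(),'p',o['eef_pos'].round(4).tolist(),'tz',M[:,2].round(3).tolist(),'ty',M[:,1].round(3).tolist(),'F',o['wrist_force'].round(1).tolist(),'op',round(o['opening'],3),'g',round(o['grasp_force'],1))
    open('log.txt','a').write(json.dumps([o['q'].tolist(),o['eef_pos'].tolist(),M.tolist()])+'\n')
E
python3 -c "
from h import *
st()"
```

```text
t 0.1 q [-1.417, 0.181, 1.608, -0.0, 1.354, -0.206] p [0.2024, -0.5377, 0.2305] tz [-0.0, 0.002, -1.0] ty [0.352, -0.936, -0.002] F [-1.3, 0.2, 0.1] op 1.0 g 0.0
```

Emit:
{"op": "servo_tool", "data": {"steps": [{"dx": 0,"dy": 0,"dz": 0.3,"wx": 0,"wy": 0,"wz": 0},{"dx": 0,"dy": 0,"dz": 0.6,"wx": 0,"wy": 0,"wz": 0},{"dx": 0,"dy": 0,"dz": 0.9,"wx": 0,"wy": 0,"wz": 0},{"dx": 0,"dy": 0,"dz": 1,"wx": 0,"wy": 0,"wz": 0},{"dx": 0,"dy": 0,"dz": 1,"wx": 0,"wy": 0,"wz": 0}], "jaw": 0}}

```text
time_s: 0.52
eef_pos: [0.2027, -0.5396, 0.3346]
eef_rot: [0.003, 0.984, 0.179, -0.0]
wrist_force: [0.1, -0.8, 0.2]
opening: 0.302
grasp_force: 0.0
```

```bash
python3 -c "
from h import *
st()"
```

```text
t 0.52 q [-1.417, 0.113, 1.476, -0.0, 1.546, -0.206] p [0.2027, -0.5396, 0.3346] tz [0.001, -0.006, -1.0] ty [0.352, -0.936, 0.006] F [0.1, -0.8, 0.2] op 0.302 g 0.0
```

Emit:
{"op": "servo_tool", "data": {"steps": [{"dx": 0.1,"dy": 0.2,"dz": 0.2,"wx": 0,"wy": 0,"wz": 0},{"dx": 0.2,"dy": 0.4,"dz": 0.4,"wx": 0,"wy": 0,"wz": 0},{"dx": 0.3,"dy": 0.6,"dz": 0.6,"wx": 0,"wy": 0,"wz": 0},{"dx": 0.4,"dy": 0.8,"dz": 0.8,"wx": 0,"wy": 0,"wz": 0},{"dx": 0.55,"dy": 1,"dz": 1,"wx": 0,"wy": 0,"wz": 0}]}}

```text
time_s: 0.93
eef_pos: [0.2572, -0.4368, 0.4296]
eef_rot: [-0.002, 0.984, 0.178, -0.0]
wrist_force: [1.0, -0.4, 0.6]
opening: 0.001
grasp_force: 0.0
```

Emit:
{"op": "servo_tool", "data": {"steps": [{"dx": 0.1,"dy": 0.2,"dz": 0,"wx": 0,"wy": 0,"wz": 0},{"dx": 0.2,"dy": 0.4,"dz": 0,"wx": 0,"wy": 0,"wz": 0},{"dx": 0.3,"dy": 0.6,"dz": 0,"wx": 0,"wy": 0,"wz": 0},{"dx": 0.4,"dy": 0.8,"dz": 0,"wx": 0,"wy": 0,"wz": 0},{"dx": 0.55,"dy": 1,"dz": 0,"wx": 0,"wy": 0,"wz": 0}]}}

```text
time_s: 1.35
eef_pos: [0.3122, -0.3369, 0.4289]
eef_rot: [-0.002, 0.984, 0.179, -0.001]
wrist_force: [-0.2, -0.7, -0.6]
opening: 0.003
grasp_force: 0.0
```

Emit:
{"op": "servo_tool", "data": {"steps": [{"dx": 0.1,"dy": 0.2,"dz": 0,"wx": 0.01,"wy": 0,"wz": 0},{"dx": 0.2,"dy": 0.4,"dz": 0,"wx": 0.02,"wy": 0,"wz": 0},{"dx": 0.3,"dy": 0.6,"dz": 0,"wx": 0.03,"wy": 0,"wz": 0},{"dx": 0.4,"dy": 0.8,"dz": 0,"wx": 0.04,"wy": 0,"wz": 0},{"dx": 0.55,"dy": 1,"dz": 0,"wx": 0.05,"wy": 0,"wz": 0}]}}

```text
time_s: 1.77
eef_pos: [0.3673, -0.2369, 0.4292]
eef_rot: [-0.079, 0.981, 0.178, 0.013]
wrist_force: [0.7, -0.6, -0.1]
opening: 0.001
grasp_force: 0.0
```

```bash
python3 -c "
from h import *
st()"
```

```text
t 1.77 q [-0.919, -0.159, 1.569, 0.1, 1.86, 0.315] p [0.3673, -0.2369, 0.4292] tz [-0.002, 0.16, -0.987] ty [0.351, -0.924, -0.151] F [0.7, -0.6, -0.1] op 0.001 g 0.0
```

Emit:
{"op": "servo_tool", "data": {"steps": [{"dx": 0.1,"dy": 0.2,"dz": 0,"wx": 0.01,"wy": 0,"wz": 0},{"dx": 0.2,"dy": 0.4,"dz": 0,"wx": 0.02,"wy": 0,"wz": 0},{"dx": 0.3,"dy": 0.6,"dz": 0,"wx": 0.04,"wy": 0,"wz": 0},{"dx": 0.4,"dy": 0.8,"dz": 0,"wx": 0.06,"wy": 0,"wz": 0},{"dx": 0.55,"dy": 1,"dz": 0,"wx": 0.08,"wy": 0,"wz": 0}]}}

```text
time_s: 2.18
eef_pos: [0.4224, -0.1368, 0.4296]
eef_rot: [-0.202, 0.963, 0.175, 0.036]
wrist_force: [0.3, -1.1, 0.3]
opening: 0.001
grasp_force: 0.0
```

```bash
python3 -c "
from h import *
st()"
```

```text
t 2.18 q [-0.798, -0.082, 1.542, 0.307, 1.969, 0.493] p [0.4224, -0.1368, 0.4296] tz [-0.002, 0.402, -0.916] ty [0.351, -0.857, -0.377] F [0.3, -1.1, 0.3] op 0.001 g 0.0
```

Emit:
{"op": "servo_tool", "data": {"steps": [{"dx": 0.1,"dy": 0.2,"dz": 0,"wx": 0.01,"wy": 0,"wz": 0},{"dx": 0.2,"dy": 0.4,"dz": 0,"wx": 0.02,"wy": 0,"wz": 0},{"dx": 0.3,"dy": 0.6,"dz": 0,"wx": 0.03,"wy": 0,"wz": 0},{"dx": 0.4,"dy": 0.8,"dz": 0,"wx": 0.04,"wy": 0,"wz": 0},{"dx": 0.56,"dy": 1,"dz": 0,"wx": 0.05,"wy": 0,"wz": 0}]}}

```text
time_s: 2.6
eef_pos: [0.4782, -0.037, 0.4293]
eef_rot: [-0.276, 0.944, 0.171, 0.049]
wrist_force: [0.2, -0.2, -0.8]
opening: -0.001
grasp_force: 0.0
```

Emit:
{"op": "servo_tool", "data": {"steps": [{"dx": 0.1,"dy": 0.2,"dz": 0,"wx": 0.01,"wy": 0,"wz": 0},{"dx": 0.2,"dy": 0.4,"dz": 0,"wx": 0.02,"wy": 0,"wz": 0},{"dx": 0.3,"dy": 0.6,"dz": 0,"wx": 0.03,"wy": 0,"wz": 0},{"dx": 0.4,"dy": 0.8,"dz": 0,"wx": 0.04,"wy": 0,"wz": 0},{"dx": 0.56,"dy": 1,"dz": 0,"wx": 0.05,"wy": 0,"wz": 0}]}}

```text
time_s: 3.02
eef_pos: [0.5342, 0.063, 0.4292]
eef_rot: [-0.349, 0.92, 0.166, 0.062]
wrist_force: [1.1, -0.3, 0.1]
opening: -0.0
grasp_force: 0.0
```

Emit:
{"op": "servo_tool", "data": {"steps": [{"dx": 0.1,"dy": 0.2,"dz": -0.2,"wx": 0.01,"wy": 0,"wz": 0},{"dx": 0.2,"dy": 0.4,"dz": -0.4,"wx": 0.02,"wy": 0,"wz": 0},{"dx": 0.3,"dy": 0.6,"dz": -0.6,"wx": 0.02,"wy": 0,"wz": 0},{"dx": 0.4,"dy": 0.8,"dz": -0.8,"wx": 0.02,"wy": 0,"wz": 0},{"dx": 0.6,"dy": 1,"dz": -1,"wx": 0.02,"wy": 0,"wz": 0}]}}

```text
time_s: 3.43
eef_pos: [0.5932, 0.163, 0.3278]
eef_rot: [-0.377, 0.909, 0.164, 0.067]
wrist_force: [1.0, -1.4, 0.1]
opening: 0.001
grasp_force: 0.0
```

Emit:
{"op": "servo_tool", "data": {"steps": [{"dx": 0,"dy": 0,"dz": -0.2,"wx": 0,"wy": 0,"wz": 0},{"dx": 0,"dy": 0,"dz": -0.4,"wx": 0,"wy": 0,"wz": 0},{"dx": 0,"dy": 0,"dz": -0.6,"wx": 0,"wy": 0,"wz": 0},{"dx": 0,"dy": 0,"dz": -0.8,"wx": 0,"wy": 0,"wz": 0},{"dx": 0,"dy": 0,"dz": -0.8,"wx": 0,"wy": 0,"wz": 0}]}}

```text
time_s: 3.85
eef_pos: [0.5912, 0.1625, 0.2447]
eef_rot: [-0.378, 0.909, 0.163, 0.064]
wrist_force: [-1.0, 0.3, -1.2]
opening: -0.003
grasp_force: 0.0
```

```bash
python3 -c "
from h import *
st(); shot('top','top1')"
```

```text
t 3.85 q [-0.305, 0.31, 1.62, 0.74, 1.528, 0.755] p [0.5912, 0.1625, 0.2447] tz [-0.008, 0.708, -0.706] ty [0.344, -0.661, -0.667] F [-1.0, 0.3, -1.2] op -0.003 g 0.0
```

View pics/top1.png

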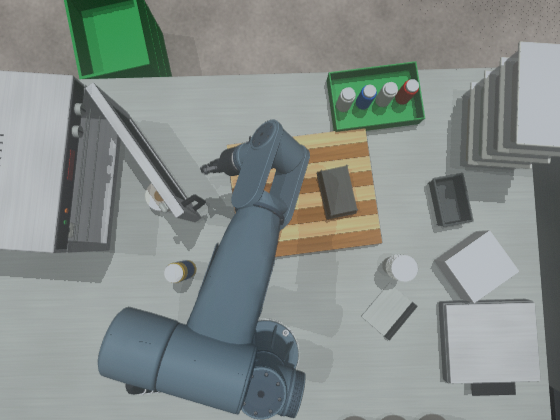

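Emit:
{"op": "servo_tool", "data": {"steps": [{"dx": -0.1,"dy": 0.2,"dz": 0,"wx": 0,"wy": 0,"wz": 0},{"dx": -0.2,"dy": 0.4,"dz": 0,"wx": 0,"wy": 0,"wz": 0},{"dx": -0.25,"dy": 0.55,"dz": 0,"wx": 0,"wy": 0,"wz": 0},{"dx": -0.3,"dy": 0.7,"dz": 0,"wx": 0,"wy": 0,"wz": 0},{"dx": -0.36,"dy": 0.83,"dz": 0,"wx": 0,"wy": 0,"wz": 0}]}}

```text
time_s: 4.32
eef_pos: [0.5584, 0.246, 0.252]
eef_rot: [-0.376, 0.909, 0.165, 0.069]
wrist_force: [-0.2, 0.4, 0.5]
opening: 0.001
grasp_force: 0.0
```

Emit:
{"op": "servo_tool", "data": {"steps": [{"dx": -0.07,"dy": 0.15,"dz": 0,"wx": 0,"wy": 0,"wz": 0},{"dx": -0.14,"dy": 0.3,"dz": 0,"wx": 0,"wy": 0,"wz": 0},{"dx": -0.21,"dy": 0.45,"dz": 0,"wx": 0,"wy": 0,"wz": 0},{"dx": -0.28,"dy": 0.6,"dz": 0,"wx": 0,"wy": 0,"wz": 0},{"dx": -0.35,"dy": 0.75,"dz": 0,"wx": 0,"wy": 0,"wz": 0}]}}

```text
time_s: 4.73
eef_pos: [0.5231, 0.3207, 0.2516]
eef_rot: [-0.376, 0.909, 0.165, 0.069]
wrist_force: [-0.5, -1.8, 0.5]
opening: 0.0
grasp_force: 0.4
```

Emit:
{"op": "servo_tool", "data": {"steps": [{"dx": -0.07,"dy": 0.14,"dz": 0,"wx": 0,"wy": 0,"wz": 0},{"dx": -0.14,"dy": 0.28,"dz": 0,"wx": 0,"wy": 0,"wz": 0},{"dx": -0.2,"dy": 0.42,"dz": 0,"wx": 0,"wy": 0,"wz": 0},{"dx": -0.25,"dy": 0.56,"dz": 0,"wx": 0,"wy": 0,"wz": 0},{"dx": -0.3,"dy": 0.7,"dz": 0,"wx": 0,"wy": 0,"wz": 0}]}}

```text
time_s: 5.15
eef_pos: [0.4933, 0.3908, 0.2519]
eef_rot: [-0.376, 0.909, 0.165, 0.069]
wrist_force: [0.7, -0.2, -0.4]
opening: -0.001
grasp_force: 0.4
```

Emit:
{"op": "servo_tool", "data": {"steps": [{"dx": -0.02,"dy": 0.1,"dz": 0,"wx": 0,"wy": 0,"wz": 0},{"dx": -0.04,"dy": 0.2,"dz": 0,"wx": 0,"wy": 0,"wz": 0},{"dx": -0.06,"dy": 0.3,"dz": 0,"wx": 0,"wy": 0,"wz": 0},{"dx": -0.08,"dy": 0.4,"dz": 0,"wx": 0,"wy": 0,"wz": 0},{"dx": -0.1,"dy": 0.5,"dz": 0,"wx": 0,"wy": 0,"wz": 0}]}}

```text
time_s: 5.57
eef_pos: [0.4836, 0.4406, 0.2514]
eef_rot: [-0.376, 0.909, 0.165, 0.069]
wrist_force: [-0.5, -0.3, 1.1]
opening: 0.001
grasp_force: 0.4
```

```bash
python3 -c "
from h import *
st()"
```

```text
t 5.57 q [0.194, 0.158, 1.79, 0.852, 1.172, 1.065] p [0.4836, 0.4406, 0.2514] tz [0.001, 0.707, -0.707] ty [0.352, -0.662, -0.662] F [-0.5, -0.3, 1.1] op 0.001 g 0.4
```

Emit:
{"op": "servo_tool", "data": {"steps": [{"dx": 0,"dy": 0.04,"dz": 0,"wx": 0,"wy": 0,"wz": 0},{"dx": 0,"dy": 0.08,"dz": 0,"wx": 0,"wy": 0,"wz": 0},{"dx": 0,"dy": 0.12,"dz": 0,"wx": 0,"wy": 0,"wz": 0},{"dx": 0,"dy": 0.15,"dz": 0,"wx": 0,"wy": 0,"wz": 0},{"dx": 0,"dy": 0.18,"dz": 0,"wx": 0,"wy": 0,"wz": 0}]}}

```text
time_s: 5.98
eef_pos: [0.4831, 0.4574, 0.2511]
eef_rot: [-0.376, 0.909, 0.166, 0.068]
wrist_force: [-2.7, -4.4, 2.8]
opening: 0.001
grasp_force: 2.1
```

Emit:
{"op": "servo_tool", "data": {"steps": [{"dx": 0,"dy": 0.02,"dz": 0,"wx": 0,"wy": 0,"wz": 0},{"dx": 0,"dy": 0.04,"dz": 0,"wx": 0,"wy": 0,"wz": 0},{"dx": 0,"dy": 0.05,"dz": 0,"wx": 0,"wy": 0,"wz": 0},{"dx": 0,"dy": 0.06,"dz": 0,"wx": 0,"wy": 0,"wz": 0},{"dx": 0,"dy": 0.06,"dz": 0,"wx": 0,"wy": 0,"wz": 0}]}}

```text
time_s: 6.4
eef_pos: [0.4837, 0.4628, 0.2509]
eef_rot: [-0.376, 0.909, 0.165, 0.068]
wrist_force: [-2.3, -10.9, 4.1]
opening: -0.001
grasp_force: 5.6
```

Emit:
{"op": "servo_tool", "data": {"steps": [{"dx": 0,"dy": 0.01,"dz": 0,"wx": 0,"wy": 0,"wz": 0},{"dx": 0,"dy": 0.02,"dz": 0,"wx": 0,"wy": 0,"wz": 0},{"dx": 0,"dy": 0.03,"dz": 0,"wx": 0,"wy": 0,"wz": 0},{"dx": 0,"dy": 0.04,"dz": 0,"wx": 0,"wy": 0,"wz": 0},{"dx": 0,"dy": 0.04,"dz": 0,"wx": 0,"wy": 0,"wz": 0}]}}

```text
time_s: 6.82
eef_pos: [0.4838, 0.4639, 0.2508]
eef_rot: [-0.374, 0.91, 0.166, 0.068]
wrist_force: [-11.8, -36.7, 14.1]
opening: -0.0
grasp_force: 19.1
```

Emit:
{"op": "servo_tool", "data": {"steps": [{"dx": 0,"dy": 0.01,"dz": 0,"wx": 0,"wy": 0,"wz": 0},{"dx": 0,"dy": 0.02,"dz": 0,"wx": 0,"wy": 0,"wz": 0},{"dx": 0,"dy": 0.03,"dz": 0,"wx": 0,"wy": 0,"wz": 0},{"dx": 0,"dy": 0.04,"dz": 0,"wx": 0,"wy": 0,"wz": 0},{"dx": 0,"dy": 0.04,"dz": 0,"wx": 0,"wy": 0,"wz": 0}]}}

```text
time_s: 7.23
eef_pos: [0.4839, 0.4647, 0.2508]
eef_rot: [-0.372, 0.911, 0.167, 0.067]
wrist_force: [-21.1, -67.1, 27.6]
opening: 0.0
grasp_force: 34.5
```

Emit:
{"op": "servo_tool", "data": {"steps": [{"dx": 0,"dy": 0.01,"dz": 0,"wx": 0,"wy": 0,"wz": 0},{"dx": 0,"dy": 0.02,"dz": 0,"wx": 0,"wy": 0,"wz": 0},{"dx": 0,"dy": 0.03,"dz": 0,"wx": 0,"wy": 0,"wz": 0},{"dx": 0,"dy": 0.04,"dz": 0,"wx": 0,"wy": 0,"wz": 0},{"dx": 0,"dy": 0.04,"dz": 0,"wx": 0,"wy": 0,"wz": 0}]}}

```text
time_s: 7.65
eef_pos: [0.4839, 0.4654, 0.2508]
eef_rot: [-0.37, 0.912, 0.167, 0.067]
wrist_force: [-31.3, -99.3, 41.1]
opening: -0.002
grasp_force: 50.6
```

Emit:
{"op": "servo_tool", "data": {"steps": [{"dx": 0,"dy": -0.15,"dz": 0,"wx": 0,"wy": 0,"wz": 0},{"dx": 0,"dy": -0.35,"dz": 0,"wx": 0,"wy": 0,"wz": 0},{"dx": 0,"dy": -0.55,"dz": 0,"wx": 0,"wy": 0,"wz": 0},{"dx": 0.05,"dy": -0.75,"dz": 0.1,"wx": 0,"wy": 0,"wz": 0},{"dx": 0.1,"dy": -1,"dz": 0.2,"wx": 0,"wy": 0,"wz": 0}]}}

```text
time_s: 8.07
eef_pos: [0.4929, 0.3754, 0.2711]
eef_rot: [-0.377, 0.909, 0.165, 0.068]
wrist_force: [1.1, -1.7, 1.0]
opening: 0.0
grasp_force: 0.0
```

Emit:
{"op": "servo_tool", "data": {"steps": [{"dx": 0,"dy": -0.2,"dz": 0.1,"wx": -0.02,"wy": 0,"wz": 0},{"dx": 0,"dy": -0.4,"dz": 0.2,"wx": -0.05,"wy": 0,"wz": 0},{"dx": 0,"dy": -0.6,"dz": 0.3,"wx": -0.08,"wy": 0,"wz": 0},{"dx": 0,"dy": -0.8,"dz": 0.4,"wx": -0.12,"wy": 0,"wz": 0},{"dx": 0.1,"dy": -1,"dz": 0.4,"wx": -0.15,"wy": 0,"wz": 0}]}}

```text
time_s: 8.48
eef_pos: [0.5045, 0.2752, 0.3155]
eef_rot: [-0.151, 0.972, 0.177, 0.031]
wrist_force: [0.7, 0.4, 0.1]
opening: -0.001
grasp_force: 0.0
```

Run:
```python
from h import *
st(); c=shot('top','top2'); im=c['frame'][:,:,::-1]
cv2.imwrite('pics/crop3.png',cv2.resize(im[60:290,40:340],None,fx=2.6,fy=2.6,interpolation=cv2.INTER_CUBIC))
```

```text
t 8.48 q [0.118, 0.035, 1.627, 0.31, 1.442, 1.294] p [0.5045, 0.2752, 0.3155] tz [0.006, 0.305, -0.952] ty [0.353, -0.892, -0.283] F [0.7, 0.4, 0.1] op -0.001 g 0.0
```

View pics/crop3.png

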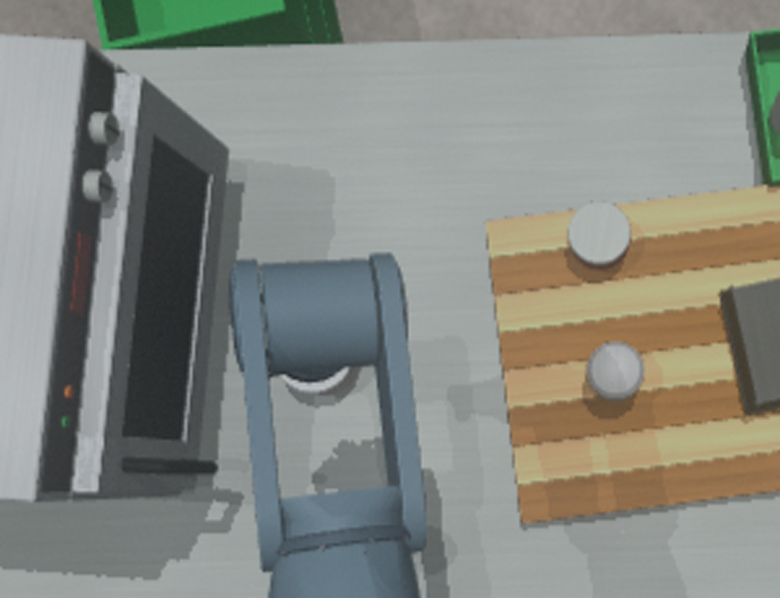

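Crop 3 shows the door shut, parallel to the oven front (edges at about x=112–130 in the crop), with the handle in front at (170,465). Next I fit the kinematics from the logged samples and check reach for the side grasp.

```bash
cat > kin.py <<'E'
import numpy as np, json
from scipy.spatial.transform import Rotation as R
from scipy.optimize import least_squares
E_=lambda a,t:R.from_euler(a,t).as_matrix()
D=[json.loads(l) for l in open('log.txt')]
def Rs(q):
    A=E_('z',q[0]);B=A@E_('y',q[1]);C=B@E_('y',q[2]);W=C@E_('z',S4*q[3]);T=W@E_('y',q[4]);return A,B,C,W,T
def cols(q):
    A,B,C,W,T=Rs(q); return np.stack([A[:,0],A[:,2],B[:,2],B[:,0]*0+C[:,0],C[:,2],T[:,0],T[:,2]],1)
best=None
for S4 in(1,-1):
    M=np.vstack([cols(d[0]) for d in D]); y=np.hstack([d[1] for d in D])
    M=np.vstack([M,1e-3*np.eye(7)]);yy=np.r_[y,np.zeros(7)]
    s=np.linalg.lstsq(M,yy,rcond=None)[0]; r=np.abs(M@s-yy)[:len(y)].max()
    o=max(np.abs(Rs(d[0])[4][:,2]-np.array(d[2])[:,2]).max() for d in D)
    if best is None or o<best[2]: best=(S4,s,o,r)
S4,prm,o,r=best
T0=Rs(D[0][0])[4]; # roll offset
def rolloff(s6):
    a=[]
    for d in D:
        m=Rs(d[0])[4].T@np.array(d[2]); a.append(np.arctan2(m[1,0],m[0,0])-s6*d[0][5])
    return np.unwrap(a)
s6=min((1,-1),key=lambda s:rolloff(s).std()); off=rolloff(s6).mean()
def fk(q): return cols(q)@prm, Rs(q)[4]@E_('z',s6*q[5]+off)
LO=np.array([-2.99,-.89,.3,-1.14,0,-3.12]);HI=np.array([2.99,2.07,2.58,4.28,2.63,3.12])
def ik(p,M,q0s):
    out=None
    for q0 in q0s:
        f=lambda q:np.r_[(fk(q)[0]-p)*10,(fk(q)[1]-M).ravel()]
        s=least_squares(f,np.clip(q0,LO+.01,HI-.01),bounds=(LO,HI))
        if out is None or s.cost<out[1]-1e-9: out=(s.x,s.cost)
    return out
def skel(q):
    A,B,C,W,T=Rs(q); P=[np.array([0,0,prm[1]])+A[:,0]*prm[0]];P.append(P[0]+B[:,2]*prm[2]);P.append(P[1]+C[:,0]*prm[3]);P.append(P[2]+C[:,2]*prm[4]);return np.array(P)
def pose(yaw,pitch,flip=1):
    "tool z at azimuth yaw, pitch below horizontal (deg); tool y mostly vertical (flip sign)"
    z=np.array([np.cos(yaw)*np.cos(pitch),np.sin(yaw)*np.cos(pitch),-np.sin(pitch)])
    x=np.cross([0,0,1.],z);x/=np.linalg.norm(x); x=flip*x*-1
    return np.stack([x,np.cross(z,x),z],1)
E
python3 - <<'E'
from kin import *
print(best,s6,off,rolloff(s6).std(),len(D))
rng=np.random.default_rng(0)
q0s=[LO+(HI-LO)*rng.random(6) for _ in range(12)]
for yaw in (60,90,110):
  for pitch in (0,20,30):
    for z in (.075,.25):
      for fl in(1,-1):
        x,c=ik(np.array([.55,-.37,z]),pose(np.radians(yaw),np.radians(pitch),fl),q0s)
        print(yaw,pitch,z,fl,round(c,5),x.round(2).tolist(),skel(x)[1:].round(2).tolist() if c<1e-4 else '')
E
```

```text
(1, array([-0.1934301 ,  0.54037925,  0.53046477,  0.19230568,  0.60907712,
       -0.12237571,  0.53077589]), np.float64(4.440892098500626e-16), np.float64(0.11421284263897391)) 1 1.5707963267948963 3.025957901444651e-16 7
60 0 0.075 1 0.0 [-1.32, 1.5, 0.51, 1.16, 2.28, 0.97] [[0.08, -0.33, 0.58], [0.06, -0.25, 0.4], [0.2, -0.78, 0.14]]
60 0 0.075 -1 0.0 [-1.32, 1.5, 0.51, 1.16, 2.28, -2.17] [[0.08, -0.33, 0.58], [0.06, -0.25, 0.4], [0.2, -0.78, 0.14]]
60 0 0.25 1 0.0 [-1.33, 1.23, 0.72, 1.2, 2.3, 1.05] [[0.07, -0.3, 0.72], [0.06, -0.23, 0.54], [0.19, -0.78, 0.31]]
60 0 0.25 -1 0.0 [-1.33, 1.23, 0.72, 1.2, 2.3, -2.1] [[0.07, -0.3, 0.72], [0.06, -0.23, 0.54], [0.19, -0.78, 0.31]]
60 20 0.075 1 0.0 [-1.26, 1.15, 0.84, 0.88, 2.02, 0.85] [[0.09, -0.28, 0.76], [0.06, -0.2, 0.58], [0.23, -0.73, 0.33]]
60 20 0.075 -1 0.0 [-1.26, 1.15, 0.84, 0.88, 2.02, -2.29] [[0.09, -0.28, 0.76], [0.06, -0.2, 0.58], [0.23, -0.73, 0.33]]
60 20 0.25 1 0.0 [-1.27, 0.94, 0.92, 0.94, 2.11, 0.96] [[0.07, -0.22, 0.85], [0.05, -0.17, 0.67], [0.23, -0.73, 0.5]]
60 20 0.25 -1 0.0 [-1.27, 0.94, 0.92, 0.94, 2.11, -2.
[... 1509 characters left out ...]
1.08, 1.4, 0.3, 0.76, 2.4, 0.76] 
110 0 0.075 -1 0.32763 [-1.08, 1.4, 0.3, 0.76, 2.4, -2.38] 
110 0 0.25 1 0.28226 [-1.13, 1.31, 0.3, 0.99, 2.53, 0.99] 
110 0 0.25 -1 0.28226 [-1.13, 1.31, 0.3, 0.99, 2.53, -2.15] 
110 20 0.075 1 0.09657 [-0.96, 1.32, 0.3, 0.55, 2.37, 0.59] 
110 20 0.075 -1 0.09657 [-0.96, 1.32, 0.3, 0.55, 2.37, -2.55] 
110 20 0.25 1 0.0945 [-0.99, 1.18, 0.3, 0.67, 2.5, 0.72] 
110 20 0.25 -1 0.0945 [-0.99, 1.18, 0.3, 0.67, 2.5, -2.42] 
110 30 0.075 1 0.02866 [-0.91, 1.29, 0.3, 0.47, 2.36, 0.55] 
110 30 0.075 -1 0.02866 [-0.91, 1.29, 0.3, 0.47, 2.36, -2.59] 
110 30 0.25 1 0.03149 [-0.93, 1.14, 0.3, 0.56, 2.49, 0.65] 
110 30 0.25 -1 0.03149 [-0.93, 1.14, 0.3, 0.56, 2.49, -2.49]
```

```bash
sed -i 's/^def cols.*//; s/^    A,B,C,W,T=Rs(q); return np.stack.*/def cols(q):\n    A,B,C,W,T=Rs(q); return np.stack([A[:,0],A[:,2],A[:,1],B[:,0],B[:,2],C[:,0],C[:,2],T[:,1],T[:,2],T[:,0]],1)/; s/np.eye(7)/np.eye(10)/; s/np.zeros(7)/np.zeros(10)/' kin.py
python3 - <<'E'
from kin import *
print(S4,prm.round(4),o,r,len(D))
M=np.vstack([cols(d[0]) for d in D]);y=np.hstack([d[1] for d in D]); print(np.linalg.svd(M)[1].round(3)); print((M@prm-y).reshape(-1,3).round(4))
E
```

```text
1 [ 0.      0.3134  0.1178  0.      0.4382  0.0855  0.5145 -0.      0.3189
  0.    ] 4.440892098500626e-16 2.6280927948318933e-06 7
[5.258 5.212 3.691 0.841 0.674 0.457 0.355 0.193 0.134 0.099]
[[ 0.  0.  0.]
 [ 0.  0. -0.]
 [ 0. -0.  0.]
 [-0. -0. -0.]
 [-0. -0. -0.]
 [ 0.  0.  0.]
 [-0. -0.  0.]]
```

```bash
cat >> kin.py <<'E'
def skel(q):
    A,B,C,W,T=Rs(q); s=np.array([0,0,prm[1]])+A[:,1]*prm[2]; e=s+B[:,2]*prm[4]; w=e+C[:,0]*prm[5]+C[:,2]*prm[6]; return np.array([s,e,w])
E
python3 - <<'E'
from kin import *
rng=np.random.default_rng(0)
q0s=[LO+(HI-LO)*rng.random(6) for _ in range(15)]
for p in ([.555,-.38],[.60,-.38]):
 for yaw in (60,75,90,105):
  for pitch in (-15,0,15,25):
      x,c=ik(np.array(p+[.08]),pose(np.radians(yaw),np.radians(pitch),1),q0s)
      print(p,yaw,pitch,round(c,5),x.round(2).tolist(),skel(x)[1:].round(2).tolist() if c<1e-4 else '')
E
```

```text
[0.555, -0.38] 60 -15 0.0 [-1.17, 1.36, 0.95, 1.32, 2.22, 0.84] [[0.28, -0.35, 0.41], [0.4, -0.65, -0.0]]
[0.555, -0.38] 60 0 0.0 [-1.18, 1.21, 1.04, 1.12, 2.07, 0.78] [[0.26, -0.33, 0.47], [0.4, -0.66, 0.08]]
[0.555, -0.38] 60 15 0.0 [-1.17, 1.06, 1.13, 0.95, 1.9, 0.76] [[0.26, -0.31, 0.53], [0.4, -0.65, 0.16]]
[0.555, -0.38] 60 25 0.0 [-1.15, 0.96, 1.19, 0.85, 1.79, 0.77] [[0.25, -0.28, 0.57], [0.41, -0.63, 0.21]]
[0.555, -0.38] 75 -15 0.0 [-1.1, 1.48, 0.67, 1.3, 2.41, 0.98] [[0.3, -0.34, 0.35], [0.48, -0.68, -0.0]]
[0.555, -0.38] 75 0 0.0 [-1.11, 1.34, 0.77, 1.05, 2.27, 0.84] [[0.29, -0.33, 0.41], [0.47, -0.69, 0.08]]
[0.555, -0.38] 75 15 0.0 [-1.1, 1.18, 0.88, 0.85, 2.11, 0.76] [[0.29, -0.31, 0.48], [0.48, -0.68, 0.16]]
[0.555, -0.38] 75 25 0.0 [-1.09, 1.07, 0.96, 0.74, 1.99, 0.73] [[0.28, -0.29, 0.52], [0.48, -0.66, 0.21]]
[0.555, -0.38] 90 -15 0.0 [-1.03, 1.65, 0.33, 1.4, 2.61, 1.22] [[0.33, -0.31, 0.28], [0.56, -0.69, -0.0]]
[0.555, -0.38] 90 0 0.0 [-1.03, 1.49, 0.45, 1.02, 2.5, 0.92] [[0.33, -0.31, 0.35], [0.56, -0.7, 0.08]]
[0.555, -0.38] 90 15 0.0 [-1.03, 1.32, 0.61, 0.76, 
[... 1217 characters left out ...]
.16]]
[0.6, -0.38] 75 25 0.0 [-1.04, 1.13, 0.85, 0.79, 2.0, 0.8] [[0.3, -0.28, 0.5], [0.53, -0.66, 0.21]]
[0.6, -0.38] 90 -15 0.00937 [-1.01, 1.65, 0.3, 1.46, 2.51, 1.27] 
[0.6, -0.38] 90 0 0.00112 [-1.0, 1.57, 0.3, 1.15, 2.48, 1.06] 
[0.6, -0.38] 90 15 0.0 [-0.98, 1.41, 0.43, 0.86, 2.35, 0.85] [[0.34, -0.29, 0.38], [0.6, -0.69, 0.16]]
[0.6, -0.38] 90 25 0.0 [-0.97, 1.28, 0.57, 0.7, 2.22, 0.75] [[0.33, -0.28, 0.44], [0.6, -0.67, 0.21]]
[0.6, -0.38] 105 -15 0.0912 [-0.99, 1.64, 0.3, 1.38, 2.57, 1.28] 
[0.6, -0.38] 105 0 0.05468 [-0.97, 1.54, 0.3, 1.01, 2.52, 0.96] 
[0.6, -0.38] 105 15 0.01434 [-0.93, 1.46, 0.3, 0.73, 2.46, 0.74] 
[0.6, -0.38] 105 25 0.00071 [-0.9, 1.42, 0.3, 0.59, 2.41, 0.65]
```

Emit:
{"op": "servo_tool", "data": {"steps": [{"dx": 0,"dy": -0.2,"dz": 0,"wx": -0.02,"wy": 0,"wz": 0},{"dx": 0,"dy": -0.4,"dz": 0,"wx": -0.04,"wy": 0,"wz": 0},{"dx": 0,"dy": -0.6,"dz": 0,"wx": -0.06,"wy": 0,"wz": 0},{"dx": 0,"dy": -0.8,"dz": 0,"wx": -0.08,"wy": 0,"wz": 0},{"dx": 0.05,"dy": -1,"dz": 0,"wx": -0.1,"wy": 0,"wz": 0}]}}

```text
time_s: 8.95
eef_pos: [0.5078, 0.1758, 0.3107]
eef_rot: [-0.0, 0.984, 0.179, -0.001]
wrist_force: [0.3, 0.6, -0.7]
opening: -0.0
grasp_force: 0.0
```

Emit:
{"op": "servo_tool", "data": {"steps": [{"dx": 0,"dy": -0.2,"dz": 0,"wx": 0,"wy": 0,"wz": -0.02},{"dx": 0,"dy": -0.4,"dz": 0,"wx": 0,"wy": 0,"wz": -0.04},{"dx": 0,"dy": -0.6,"dz": 0,"wx": 0,"wy": 0,"wz": -0.06},{"dx": 0,"dy": -0.8,"dz": 0,"wx": 0,"wy": 0,"wz": -0.08},{"dx": 0.05,"dy": -1,"dz": 0,"wx": 0,"wy": 0,"wz": -0.09}]}}

```text
time_s: 9.37
eef_pos: [0.5127, 0.0759, 0.3103]
eef_rot: [-0.002, 0.999, 0.037, -0.001]
wrist_force: [0.5, 0.2, 0.2]
opening: 0.0
grasp_force: 0.0
```

Emit:
{"op": "servo_tool", "data": {"steps": [{"dx": 0,"dy": -0.2,"dz": 0,"wx": 0,"wy": 0,"wz": 0},{"dx": 0,"dy": -0.4,"dz": 0,"wx": 0,"wy": 0,"wz": 0},{"dx": 0,"dy": -0.6,"dz": 0,"wx": 0,"wy": 0,"wz": 0},{"dx": 0,"dy": -0.8,"dz": 0,"wx": 0,"wy": 0,"wz": 0},{"dx": 0,"dy": -1,"dz": 0,"wx": 0,"wy": 0,"wz": 0}]}}

```text
time_s: 9.78
eef_pos: [0.5133, -0.0242, 0.3103]
eef_rot: [-0.002, 0.999, 0.039, -0.0]
wrist_force: [-0.1, 0.1, -0.2]
opening: -0.004
grasp_force: 0.0
```

Emit:
{"op": "servo_tool", "data": {"steps": [{"dx": 0,"dy": -0.2,"dz": 0,"wx": 0,"wy": 0,"wz": 0},{"dx": 0,"dy": -0.4,"dz": -0.1,"wx": 0,"wy": 0,"wz": 0},{"dx": 0,"dy": -0.6,"dz": -0.2,"wx": 0,"wy": 0,"wz": 0},{"dx": 0,"dy": -0.8,"dz": -0.3,"wx": 0,"wy": 0,"wz": 0},{"dx": 0,"dy": -1,"dz": -0.5,"wx": 0,"wy": 0,"wz": 0}]}}

```text
time_s: 10.2
eef_pos: [0.5144, -0.1248, 0.2618]
eef_rot: [-0.001, 0.999, 0.039, 0.002]
wrist_force: [0.7, -0.3, 0.9]
opening: -0.002
grasp_force: 0.0
```

Emit:
{"op": "servo_tool", "data": {"steps": [{"dx": 0,"dy": -0.2,"dz": 0,"wx": 0,"wy": 0,"wz": 0},{"dx": 0,"dy": -0.4,"dz": -0.2,"wx": 0,"wy": 0,"wz": 0},{"dx": 0,"dy": -0.4,"dz": -0.4,"wx": 0,"wy": 0,"wz": 0},{"dx": 0,"dy": -0.4,"dz": -0.6,"wx": 0,"wy": 0,"wz": 0},{"dx": 0,"dy": -0.4,"dz": -0.6,"wx": 0,"wy": 0,"wz": 0}]}}

```text
time_s: 10.62
eef_pos: [0.5109, -0.1625, 0.196]
eef_rot: [-0.003, 0.999, 0.038, -0.003]
wrist_force: [-0.9, 0.3, -0.5]
opening: 0.001
grasp_force: 0.0
```

```bash
python3 -c "
from h import *
st()"
```

```text
t 10.62 q [-0.531, 0.135, 1.734, 0.003, 1.282, 0.963] p [0.5109, -0.1625, 0.196] tz [-0.006, 0.007, -1.0] ty [0.076, -0.997, -0.007] F [-0.9, 0.3, -0.5] op 0.001 g 0.0
```

Emit:
{"op": "servo_tool", "data": {"steps": [{"dx": 0.1,"dy": 0,"dz": -0.2,"wx": 0,"wy": 0,"wz": 0},{"dx": 0.1,"dy": 0,"dz": -0.4,"wx": 0,"wy": 0,"wz": 0},{"dx": 0.1,"dy": 0,"dz": -0.6,"wx": 0,"wy": 0,"wz": 0},{"dx": 0.1,"dy": 0,"dz": -0.8,"wx": 0,"wy": 0,"wz": 0},{"dx": 0.1,"dy": 0,"dz": -1,"wx": 0,"wy": 0,"wz": 0}]}}

```text
time_s: 11.03
eef_pos: [0.5241, -0.1636, 0.1011]
eef_rot: [-0.001, 0.999, 0.039, 0.001]
wrist_force: [-0.0, 0.4, -0.6]
opening: -0.002
grasp_force: 0.0
```

Emit:
{"op": "servo_tool", "data": {"steps": [{"dx": 0,"dy": 0,"dz": -0.15,"wx": 0,"wy": 0,"wz": 0},{"dx": 0,"dy": 0,"dz": -0.3,"wx": 0,"wy": 0,"wz": 0},{"dx": 0,"dy": 0,"dz": -0.45,"wx": 0,"wy": 0,"wz": 0},{"dx": 0,"dy": 0,"dz": -0.45,"wx": 0,"wy": 0,"wz": 0},{"dx": 0,"dy": 0,"dz": -0.45,"wx": 0,"wy": 0,"wz": 0}]}}

```text
time_s: 11.45
eef_pos: [0.5233, -0.1635, 0.0561]
eef_rot: [-0.001, 0.999, 0.039, -0.0]
wrist_force: [0.3, 0.4, 0.6]
opening: 0.002
grasp_force: 0.0
```

```bash
python3 -c "
from h import *
st()"
```

```text
t 11.45 q [-0.52, 0.348, 1.795, 0.001, 1.001, 0.973] p [0.5233, -0.1635, 0.0561] tz [-0.001, 0.002, -1.0] ty [0.077, -0.997, -0.002] F [0.3, 0.4, 0.6] op 0.002 g 0.0
```

Emit:
{"op": "servo_tool", "data": {"steps": [{"dx": 0.01,"dy": -0.1,"dz": 0,"wx": 0,"wy": 0,"wz": 0},{"dx": 0.02,"dy": -0.2,"dz": 0,"wx": 0,"wy": 0,"wz": 0},{"dx": 0.03,"dy": -0.3,"dz": 0,"wx": 0,"wy": 0,"wz": 0},{"dx": 0.04,"dy": -0.4,"dz": 0,"wx": 0,"wy": 0,"wz": 0},{"dx": 0.05,"dy": -0.5,"dz": 0,"wx": 0,"wy": 0,"wz": 0}]}}

```text
time_s: 11.87
eef_pos: [0.5295, -0.2156, 0.0577]
eef_rot: [0.0, 0.999, 0.038, 0.001]
wrist_force: [0.3, 5.1, 6.6]
opening: 0.002
grasp_force: 0.0
```

Emit:
{"op": "servo_tool", "data": {"steps": [{"dx": 0.01,"dy": -0.1,"dz": 0,"wx": 0,"wy": 0,"wz": 0},{"dx": 0.02,"dy": -0.2,"dz": 0,"wx": 0,"wy": 0,"wz": 0},{"dx": 0.03,"dy": -0.3,"dz": 0,"wx": 0,"wy": 0,"wz": 0},{"dx": 0.04,"dy": -0.4,"dz": 0,"wx": 0,"wy": 0,"wz": 0},{"dx": 0.05,"dy": -0.5,"dz": 0,"wx": 0,"wy": 0,"wz": 0}]}}

```text
time_s: 12.28
eef_pos: [0.5343, -0.2657, 0.0577]
eef_rot: [0.0, 0.999, 0.038, 0.001]
wrist_force: [-0.4, 5.2, 6.9]
opening: -0.002
grasp_force: 0.0
```

Run:
```python
from h import *
st(); c=shot('top','top3'); s=shot('side','side3')
a=c['frame'][100:290,250:490,::-1]; b=s['frame'][110:300,160:400,::-1]
cv2.imwrite('pics/crop4.png',np.hstack([cv2.resize(k,None,fx=1.66,fy=1.66*1.66,interpolation=cv2.INTER_CUBIC) if 0 else cv2.resize(k,(400,317),interpolation=cv2.INTER_CUBIC) for k in(a,b)]))
```

```text
t 12.28 q [-0.661, 0.434, 1.669, 0.001, 1.038, 0.833] p [0.5343, -0.2657, 0.0577] tz [0.002, -0.001, -1.0] ty [0.077, -0.997, 0.001] F [-0.4, 5.2, 6.9] op -0.002 g 0.0
```

View pics/crop4.png

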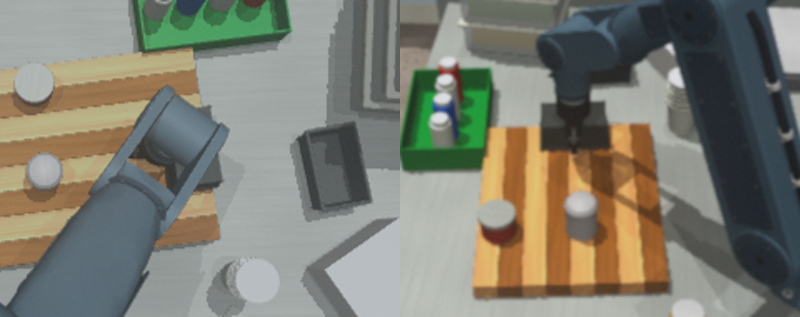

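The top crop shows the tin pushed to the board's right edge, with its base corners near full-image (378,165) and (382,211). The side crop agrees, and the bystanders are undisturbed. I push it a further 36 mm.

Emit:
{"op": "servo_tool", "data": {"steps": [{"dx": 0.01,"dy": -0.09,"dz": 0,"wx": 0,"wy": 0,"wz": 0},{"dx": 0.02,"dy": -0.18,"dz": 0,"wx": 0,"wy": 0,"wz": 0},{"dx": 0.02,"dy": -0.27,"dz": 0,"wx": 0,"wy": 0,"wz": 0},{"dx": 0.03,"dy": -0.36,"dz": 0,"wx": 0,"wy": 0,"wz": 0},{"dx": 0.03,"dy": -0.36,"dz": 0,"wx": 0,"wy": 0,"wz": 0}]}}

```text
time_s: 12.8
eef_pos: [0.5371, -0.3024, 0.0573]
eef_rot: [0.001, 0.999, 0.038, 0.001]
wrist_force: [1.0, -0.2, 0.5]
opening: -0.0
grasp_force: 0.0
```

Emit:
{"op": "servo_tool", "data": {"steps": [{"dx": 0,"dy": 0.1,"dz": 0,"wx": 0,"wy": 0,"wz": 0},{"dx": 0,"dy": 0.2,"dz": 0,"wx": 0,"wy": 0,"wz": 0},{"dx": 0,"dy": 0.2,"dz": 0.3,"wx": 0,"wy": 0,"wz": 0},{"dx": 0,"dy": 0.2,"dz": 0.6,"wx": 0,"wy": 0,"wz": 0},{"dx": 0,"dy": 0.2,"dz": 1,"wx": 0,"wy": 0,"wz": 0}]}}

```text
time_s: 13.22
eef_pos: [0.5344, -0.277, 0.154]
eef_rot: [-0.002, 0.999, 0.039, -0.003]
wrist_force: [0.6, -1.1, 0.3]
opening: 0.0
grasp_force: 0.0
```

Emit:
{"op": "servo_tool", "data": {"steps": [{"dx": -0.2,"dy": 0,"dz": 0.2,"wx": 0,"wy": 0,"wz": 0},{"dx": -0.4,"dy": 0,"dz": 0.4,"wx": 0,"wy": 0,"wz": 0},{"dx": -0.6,"dy": 0,"dz": 0.6,"wx": 0,"wy": 0,"wz": 0},{"dx": -0.8,"dy": 0,"dz": 0.8,"wx": 0,"wy": 0,"wz": 0},{"dx": -1,"dy": 0,"dz": 1,"wx": 0,"wy": 0,"wz": 0}], "jaw": 1}}

```text
time_s: 13.63
eef_pos: [0.4352, -0.2783, 0.2564]
eef_rot: [-0.001, 0.999, 0.039, -0.0]
wrist_force: [0.4, -0.4, -0.4]
opening: 0.708
grasp_force: 0.0
```

Emit:
{"op": "servo_tool", "data": {"steps": [{"dx": -0.2,"dy": -0.1,"dz": 0.2,"wx": 0,"wy": 0,"wz": 0},{"dx": -0.4,"dy": -0.2,"dz": 0.4,"wx": 0,"wy": 0,"wz": 0},{"dx": -0.6,"dy": -0.3,"dz": 0.6,"wx": 0,"wy": 0,"wz": 0},{"dx": -0.8,"dy": -0.4,"dz": 0.6,"wx": 0,"wy": 0,"wz": 0},{"dx": -1,"dy": -0.5,"dz": 0.6,"wx": 0,"wy": 0,"wz": 0}]}}

```text
time_s: 14.05
eef_pos: [0.336, -0.3297, 0.3173]
eef_rot: [0.001, 0.999, 0.039, 0.001]
wrist_force: [0.7, 0.5, 0.0]
opening: 0.996
grasp_force: 0.0
```

Run:
```python
from h import *
st(); c=shot('top','top4')
a=c['frame'][110:260,300:500,::-1]
cv2.imwrite('pics/crop5.png',cv2.resize(a,(800,600),interpolation=cv2.INTER_CUBIC))
```

```text
t 14.05 q [-1.029, -0.124, 1.747, 0.0, 1.517, 0.464] p [0.336, -0.3297, 0.3173] tz [0.001, -0.002, -1.0] ty [0.078, -0.997, 0.002] F [0.7, 0.5, 0.0] op 0.996 g 0.0
```

View pics/crop5.png

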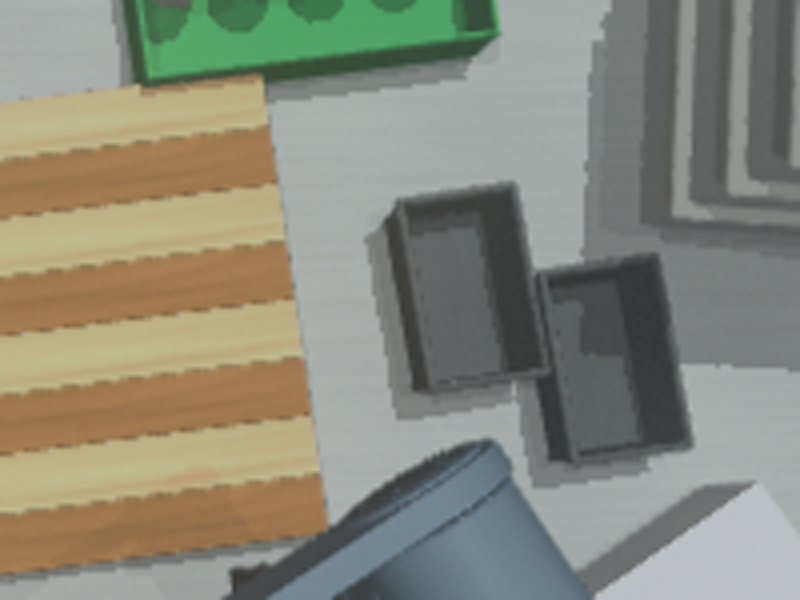

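The tin tipped off the board edge and now sits right way up on the bench beside tin2. Its rim corners are at full-image (399.5,160.8), (428.8,155.8), (437,203), (405.5,207.5). It can now be pinched by its wall and lifted onto the board. First I check tin2 and measure the tin.

Run:
```python
from h import *
c=load('top4'); c0=load('top0')
for n,ps in [('tin',[(399.5,160.75),(428.75,155.75),(437,203),(405.5,207.5)]),('tin2',[(435,177.5),(464.25,173.75),(472.5,220.75),(443.75,225.5)])]:
    P=np.array([onz(c,*p,.07)[:2] for p in ps]); d=np.roll(P,-1,0)-P
    print(n,P.round(3).tolist(),P.mean(0).round(3),np.linalg.norm(d,axis=1).round(3),np.degrees(np.arctan2(d[:,1],d[:,0])).round(1))
g=[cv2.cvtColor(k['frame'],cv2.COLOR_RGB2GRAY).astype(np.float32)[165:235,446:482] for k in(c0,c)]
print(cv2.phaseCorrelate(g[0],g[1]), np.abs(g[0]-g[1]).mean())
s=shot('side','side4'); b=s['frame'][90:250,200:400,::-1]
cv2.imwrite('pics/crop6.png',cv2.resize(b,(750,600),interpolation=cv2.INTER_CUBIC))
```

```text
tin [[0.632, -0.467], [0.646, -0.565], [0.487, -0.583], [0.475, -0.479]] [ 0.56  -0.523] [0.099 0.16  0.106 0.157] [ -81.8 -173.4   96.6    4.3]
tin2 [[0.572, -0.582], [0.582, -0.679], [0.425, -0.697], [0.412, -0.601]] [ 0.498 -0.64 ] [0.098 0.158 0.096 0.161] [ -84.3 -173.7   97.8    7. ]
((0.16360332471827732, 0.10005946446836589), 0.9550138741363714) 5.577778
```

View pics/crop6.png

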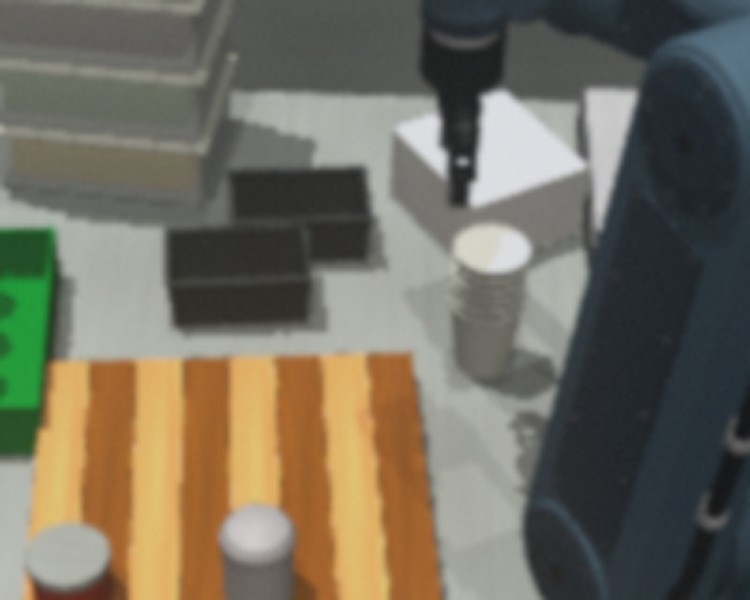

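Tin2 is unmoved (phase shift 0.2 px). The side crop shows the tin upright on the bench at crop (240,270), and the gripper is clear. I'll go above the tin's left long wall (0.555,-0.475).

Emit:
{"op": "servo_tool", "data": {"steps": [{"dx": 0.15,"dy": -0.1,"dz": 0,"wx": 0,"wy": 0,"wz": 0},{"dx": 0.3,"dy": -0.2,"dz": 0,"wx": 0,"wy": 0,"wz": 0},{"dx": 0.45,"dy": -0.3,"dz": 0,"wx": 0,"wy": 0,"wz": 0},{"dx": 0.6,"dy": -0.4,"dz": 0,"wx": 0,"wy": 0,"wz": 0},{"dx": 0.75,"dy": -0.5,"dz": 0,"wx": 0,"wy": 0,"wz": 0}]}}

```text
time_s: 14.57
eef_pos: [0.4129, -0.3789, 0.3153]
eef_rot: [-0.001, 0.999, 0.039, -0.0]
wrist_force: [-0.9, -0.2, 0.1]
opening: 1.002
grasp_force: 0.0
```

Emit:
{"op": "servo_tool", "data": {"steps": [{"dx": 0.15,"dy": -0.1,"dz": -0.1,"wx": 0,"wy": 0,"wz": 0},{"dx": 0.3,"dy": -0.2,"dz": -0.2,"wx": 0,"wy": 0,"wz": 0},{"dx": 0.45,"dy": -0.3,"dz": -0.3,"wx": 0,"wy": 0,"wz": 0},{"dx": 0.6,"dy": -0.4,"dz": -0.4,"wx": 0,"wy": 0,"wz": 0},{"dx": 0.75,"dy": -0.5,"dz": -0.5,"wx": 0,"wy": 0,"wz": 0}]}}

```text
time_s: 14.98
eef_pos: [0.488, -0.4286, 0.2646]
eef_rot: [-0.001, 0.999, 0.039, -0.0]
wrist_force: [0.3, 0.2, -0.4]
opening: 1.002
grasp_force: 0.0
```

Emit:
{"op": "servo_tool", "data": {"steps": [{"dx": 0.15,"dy": -0.1,"dz": -0.1,"wx": 0,"wy": 0,"wz": 0},{"dx": 0.3,"dy": -0.2,"dz": -0.3,"wx": 0,"wy": 0,"wz": 0},{"dx": 0.45,"dy": -0.3,"dz": -0.5,"wx": 0,"wy": 0,"wz": 0},{"dx": 0.6,"dy": -0.4,"dz": -0.8,"wx": 0,"wy": 0,"wz": 0},{"dx": 0.69,"dy": -0.45,"dz": -1,"wx": 0,"wy": 0,"wz": 0}]}}

```text
time_s: 15.4
eef_pos: [0.557, -0.4732, 0.1624]
eef_rot: [-0.001, 0.999, 0.039, -0.001]
wrist_force: [0.5, -0.4, -0.6]
opening: 0.998
grasp_force: 0.0
```

```bash
python3 -c "
from h import *
st()"
```

```text
t 15.4 q [-0.866, 0.58, 1.217, 0.001, 1.348, 0.626] p [0.557, -0.4732, 0.1624] tz [-0.002, 0.003, -1.0] ty [0.078, -0.997, -0.003] F [0.5, -0.4, -0.6] op 0.998 g 0.0
```

Emit:
{"op": "servo_tool", "data": {"steps": [{"dx": 0,"dy": 0,"dz": -0.2,"wx": 0,"wy": 0,"wz": 0},{"dx": 0,"dy": 0,"dz": -0.4,"wx": 0,"wy": 0,"wz": 0},{"dx": 0,"dy": 0,"dz": -0.6,"wx": 0,"wy": 0,"wz": 0},{"dx": 0,"dy": 0,"dz": -0.8,"wx": 0,"wy": 0,"wz": 0},{"dx": 0,"dy": 0,"dz": -1,"wx": 0,"wy": 0,"wz": 0}]}}

```text
time_s: 15.82
eef_pos: [0.5562, -0.4727, 0.0641]
eef_rot: [-0.001, 0.999, 0.039, -0.0]
wrist_force: [-0.1, -0.3, 0.6]
opening: 0.995
grasp_force: 0.0
```

Emit:
{"op": "servo_tool", "data": {"steps": [{"dx": 0,"dy": 0,"dz": -0.1,"wx": 0,"wy": 0,"wz": 0},{"dx": 0,"dy": 0,"dz": -0.22,"wx": 0,"wy": 0,"wz": 0},{"dx": 0,"dy": 0,"dz": -0.22,"wx": 0,"wy": 0,"wz": 0},{"dx": 0,"dy": 0,"dz": -0.22,"wx": 0,"wy": 0,"wz": 0},{"dx": 0,"dy": 0,"dz": -0.22,"wx": 0,"wy": 0,"wz": 0}]}}

```text
time_s: 16.23
eef_pos: [0.5562, -0.4756, 0.0456]
eef_rot: [0.001, 0.999, 0.039, 0.001]
wrist_force: [0.2, 0.0, -0.4]
opening: 0.999
grasp_force: 0.0
```

Emit:
{"op": "servo_tool", "data": {"steps": [{"dx": 0,"dy": 0,"dz": 0,"wx": 0,"wy": 0,"wz": 0},{"dx": 0,"dy": 0,"dz": 0,"wx": 0,"wy": 0,"wz": 0},{"dx": 0,"dy": 0,"dz": 0,"wx": 0,"wy": 0,"wz": 0},{"dx": 0,"dy": 0,"dz": 0,"wx": 0,"wy": 0,"wz": 0},{"dx": 0,"dy": 0,"dz": 0,"wx": 0,"wy": 0,"wz": 0}], "jaw": 0}}

```text
time_s: 16.65
eef_pos: [0.5555, -0.4754, 0.0447]
eef_rot: [0.0, 0.999, 0.038, 0.0]
wrist_force: [-0.6, 0.2, -0.3]
opening: 0.299
grasp_force: 0.0
```

Emit:
{"op": "servo_tool", "data": {"steps": [{"dx": 0,"dy": 0,"dz": 0,"wx": 0,"wy": 0,"wz": 0},{"dx": 0,"dy": 0,"dz": 0,"wx": 0,"wy": 0,"wz": 0},{"dx": 0,"dy": 0,"dz": 0,"wx": 0,"wy": 0,"wz": 0},{"dx": 0,"dy": 0,"dz": 0,"wx": 0,"wy": 0,"wz": 0},{"dx": 0,"dy": 0,"dz": 0,"wx": 0,"wy": 0,"wz": 0}]}}

```text
time_s: 17.07
eef_pos: [0.5561, -0.4758, 0.0451]
eef_rot: [0.001, 0.999, 0.039, 0.001]
wrist_force: [3.4, -0.8, 2.7]
opening: 0.071
grasp_force: 58.8
```

```bash
python3 -c "
from h import *
st()"
```

```text
t 17.07 q [-0.869, 0.704, 1.276, -0.0, 1.159, 0.624] p [0.5561, -0.4758, 0.0451] tz [0.001, -0.002, -1.0] ty [0.077, -0.997, 0.002] F [3.4, -0.8, 2.7] op 0.071 g 58.8
```

Emit:
{"op": "servo_tool", "data": {"steps": [{"dx": 0,"dy": 0,"dz": 0.1,"wx": 0,"wy": 0,"wz": 0},{"dx": 0,"dy": 0,"dz": 0.25,"wx": 0,"wy": 0,"wz": 0},{"dx": 0,"dy": 0,"dz": 0.5,"wx": 0,"wy": 0,"wz": 0},{"dx": 0,"dy": 0,"dz": 0.75,"wx": 0,"wy": 0,"wz": 0},{"dx": 0,"dy": 0,"dz": 1,"wx": 0,"wy": 0,"wz": 0}]}}

```text
time_s: 17.48
eef_pos: [0.5546, -0.4742, 0.1451]
eef_rot: [-0.001, 0.999, 0.038, -0.001]
wrist_force: [1.2, -0.4, -2.4]
opening: 0.071
grasp_force: 58.3
```

Emit:
{"op": "servo_tool", "data": {"steps": [{"dx": 0,"dy": 0,"dz": 0.2,"wx": 0,"wy": 0,"wz": 0},{"dx": 0,"dy": 0.1,"dz": 0.35,"wx": 0,"wy": 0,"wz": 0},{"dx": 0,"dy": 0.25,"dz": 0.35,"wx": 0,"wy": 0,"wz": 0},{"dx": 0,"dy": 0.4,"dz": 0.35,"wx": 0,"wy": 0,"wz": 0},{"dx": 0,"dy": 0.6,"dz": 0.35,"wx": 0,"wy": 0,"wz": 0}]}}

```text
time_s: 17.9
eef_pos: [0.5546, -0.415, 0.1801]
eef_rot: [-0.0, 0.999, 0.038, -0.0]
wrist_force: [-0.0, 0.1, -3.5]
opening: 0.066
grasp_force: 58.4
```

Emit:
{"op": "servo_tool", "data": {"steps": [{"dx": 0,"dy": 0.2,"dz": 0,"wx": 0,"wy": 0,"wz": 0},{"dx": 0,"dy": 0.4,"dz": 0,"wx": 0,"wy": 0,"wz": 0},{"dx": 0,"dy": 0.6,"dz": 0,"wx": 0,"wy": 0,"wz": 0},{"dx": -0.1,"dy": 0.8,"dz": 0,"wx": 0,"wy": 0,"wz": 0},{"dx": -0.1,"dy": 1,"dz": 0,"wx": 0,"wy": 0,"wz": 0}]}}

```text
time_s: 18.32
eef_pos: [0.5436, -0.3135, 0.1793]
eef_rot: [-0.001, 0.999, 0.038, -0.001]
wrist_force: [0.7, 0.4, -2.8]
opening: 0.068
grasp_force: 58.5
```

Emit:
{"op": "servo_tool", "data": {"steps": [{"dx": 0,"dy": 0.2,"dz": 0,"wx": 0,"wy": 0,"wz": 0},{"dx": 0,"dy": 0.4,"dz": 0,"wx": 0,"wy": 0,"wz": 0},{"dx": 0,"dy": 0.6,"dz": 0,"wx": 0,"wy": 0,"wz": 0},{"dx": -0.05,"dy": 0.8,"dz": 0,"wx": 0,"wy": 0,"wz": 0},{"dx": -0.05,"dy": 0.95,"dz": 0,"wx": 0,"wy": 0,"wz": 0}]}}

```text
time_s: 18.73
eef_pos: [0.5392, -0.218, 0.1795]
eef_rot: [-0.001, 0.999, 0.039, -0.001]
wrist_force: [0.1, 0.1, -4.9]
opening: 0.073
grasp_force: 58.4
```

Run:
```python
from h import *
st(); s=shot('side','side5'); c=shot('top','top5')
a=c['frame'][110:270,230:470,::-1]; b=s['frame'][120:300,170:410,::-1]
cv2.imwrite('pics/crop7.png',np.hstack([cv2.resize(a,(400,267)),cv2.resize(b,(400,300))[:267]]))
```

```text
t 18.73 q [-0.588, 0.247, 1.637, 0.0, 1.26, 0.905] p [0.5392, -0.218, 0.1795] tz [-0.002, 0.002, -1.0] ty [0.077, -0.997, -0.002] F [0.1, 0.1, -4.9] op 0.073 g 58.4
```

View pics/crop7.png

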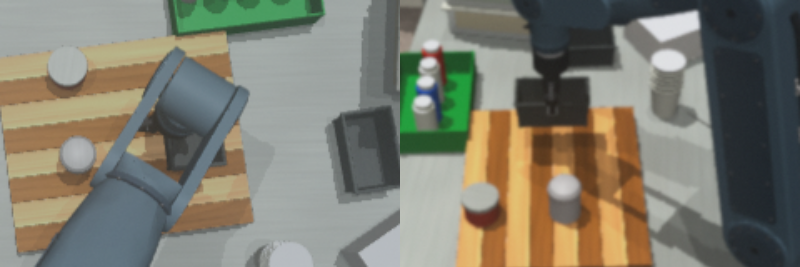

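The top crop shows the tin held level over the board's right half, at crop (195,150). The side crop has the held tin at (552,100), with the dredger and cutter tin untouched. I lower it gently, then release.

Emit:
{"op": "servo_tool", "data": {"steps": [{"dx": 0,"dy": 0,"dz": -0.15,"wx": 0,"wy": 0,"wz": 0},{"dx": 0,"dy": 0,"dz": -0.3,"wx": 0,"wy": 0,"wz": 0},{"dx": 0,"dy": 0,"dz": -0.5,"wx": 0,"wy": 0,"wz": 0},{"dx": 0,"dy": 0,"dz": -0.7,"wx": 0,"wy": 0,"wz": 0},{"dx": 0,"dy": 0,"dz": -0.8,"wx": 0,"wy": 0,"wz": 0}]}}

```text
time_s: 19.25
eef_pos: [0.5392, -0.2201, 0.097]
eef_rot: [-0.001, 0.999, 0.038, -0.001]
wrist_force: [-1.4, 1.5, -3.6]
opening: 0.069
grasp_force: 58.5
```

Emit:
{"op": "servo_tool", "data": {"steps": [{"dx": 0,"dy": 0,"dz": -0.03,"wx": 0,"wy": 0,"wz": 0},{"dx": 0,"dy": 0,"dz": -0.06,"wx": 0,"wy": 0,"wz": 0},{"dx": 0,"dy": 0,"dz": -0.09,"wx": 0,"wy": 0,"wz": 0},{"dx": 0,"dy": 0,"dz": -0.12,"wx": 0,"wy": 0,"wz": 0},{"dx": 0,"dy": 0,"dz": -0.12,"wx": 0,"wy": 0,"wz": 0}]}}

```text
time_s: 19.67
eef_pos: [0.541, -0.2206, 0.0879]
eef_rot: [0.0, 0.999, 0.039, 0.001]
wrist_force: [0.8, 0.3, -3.0]
opening: 0.071
grasp_force: 58.6
```

Emit:
{"op": "servo_tool", "data": {"steps": [{"dx": 0,"dy": 0,"dz": -0.01,"wx": 0,"wy": 0,"wz": 0},{"dx": 0,"dy": 0,"dz": -0.02,"wx": 0,"wy": 0,"wz": 0},{"dx": 0,"dy": 0,"dz": -0.03,"wx": 0,"wy": 0,"wz": 0},{"dx": 0,"dy": 0,"dz": -0.03,"wx": 0,"wy": 0,"wz": 0},{"dx": 0,"dy": 0,"dz": -0.03,"wx": 0,"wy": 0,"wz": 0}]}}

```text
time_s: 20.08
eef_pos: [0.5413, -0.2201, 0.0855]
eef_rot: [0.0, 0.999, 0.039, 0.001]
wrist_force: [-0.9, 3.8, 5.0]
opening: 0.071
grasp_force: 62.5
```

Emit:
{"op": "servo_tool", "data": {"steps": [{"dx": 0,"dy": 0,"dz": 0,"wx": 0,"wy": 0,"wz": 0},{"dx": 0,"dy": 0,"dz": 0,"wx": 0,"wy": 0,"wz": 0},{"dx": 0,"dy": 0,"dz": 0,"wx": 0,"wy": 0,"wz": 0},{"dx": 0,"dy": 0,"dz": 0,"wx": 0,"wy": 0,"wz": 0},{"dx": 0,"dy": 0,"dz": 0,"wx": 0,"wy": 0,"wz": 0}], "jaw": 0.5}}

```text
time_s: 20.5
eef_pos: [0.5404, -0.2203, 0.0841]
eef_rot: [0.0, 0.999, 0.038, -0.0]
wrist_force: [-0.3, 0.2, 0.5]
opening: 0.5
grasp_force: 0.0
```

Emit:
{"op": "servo_tool", "data": {"steps": [{"dx": 0,"dy": 0,"dz": 0.15,"wx": 0,"wy": 0,"wz": 0},{"dx": 0,"dy": 0,"dz": 0.3,"wx": 0,"wy": 0,"wz": 0},{"dx": 0,"dy": 0,"dz": 0.5,"wx": 0,"wy": 0,"wz": 0},{"dx": 0,"dy": 0,"dz": 0.75,"wx": 0,"wy": 0,"wz": 0},{"dx": 0,"dy": 0,"dz": 1,"wx": 0,"wy": 0,"wz": 0}]}}

```text
time_s: 20.92
eef_pos: [0.54, -0.22, 0.1847]
eef_rot: [-0.0, 0.999, 0.038, -0.001]
wrist_force: [-0.2, -0.5, -0.7]
opening: 0.5
grasp_force: 0.0
```

Emit:
{"op": "servo_tool", "data": {"steps": [{"dx": -0.1,"dy": -0.1,"dz": 0.2,"wx": 0,"wy": 0,"wz": 0},{"dx": -0.3,"dy": -0.2,"dz": 0.4,"wx": 0,"wy": 0,"wz": 0},{"dx": -0.5,"dy": -0.3,"dz": 0.6,"wx": 0,"wy": 0,"wz": 0},{"dx": -0.7,"dy": -0.4,"dz": 0.8,"wx": 0,"wy": 0,"wz": 0},{"dx": -1,"dy": -0.5,"dz": 1,"wx": 0,"wy": 0,"wz": 0}]}}

```text
time_s: 21.33
eef_pos: [0.4402, -0.2705, 0.2851]
eef_rot: [0.0, 0.999, 0.039, 0.0]
wrist_force: [-0.3, -1.2, 0.2]
opening: 0.5
grasp_force: 0.0
```

Emit:
{"op": "servo_tool", "data": {"steps": [{"dx": -0.2,"dy": -0.2,"dz": 0,"wx": 0,"wy": 0,"wz": 0},{"dx": -0.4,"dy": -0.4,"dz": 0.1,"wx": 0,"wy": 0,"wz": 0},{"dx": -0.6,"dy": -0.6,"dz": 0.2,"wx": 0,"wy": 0,"wz": 0},{"dx": -0.8,"dy": -0.8,"dz": 0.3,"wx": 0,"wy": 0,"wz": 0},{"dx": -1,"dy": -1,"dz": 0.4,"wx": 0,"wy": 0,"wz": 0}]}}

```text
time_s: 21.75
eef_pos: [0.3393, -0.3709, 0.3249]
eef_rot: [0.0, 0.999, 0.038, 0.0]
wrist_force: [0.0, -0.8, 0.8]
opening: 0.504
grasp_force: 0.0
```

Run:
```python
from h import *
st(); s=shot('side','side6'); c=shot('top','top6')
b=s['frame'][120:300,170:410,::-1]
cv2.imwrite('pics/fin.png',np.hstack([cv2.resize(c['frame'][60:290,40:440,::-1],(480,276)),cv2.resize(b,(320,240),)[:276] if 0 else cv2.copyMakeBorder(cv2.resize(b,(320,240)),0,36,0,0,0)]))
```

```text
t 21.75 q [-1.066, -0.05, 1.663, -0.0, 1.528, 0.427] p [0.3393, -0.3709, 0.3249] tz [0.0, -0.0, -1.0] ty [0.077, -0.997, 0.0] F [0.0, -0.8, 0.8] op 0.504 g 0.0
```

View pics/fin.png

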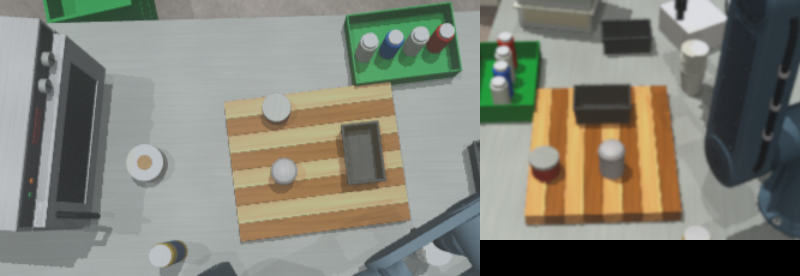

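The picture shows the door shut, and the tin mouth up on the board at crop (362,153), well inside its edges. Nothing else has moved. I'm handing the job in.

```bash
python3 -c "
from h import *
print(workorder.hand_in())"
```

```text
the job is handed in; nothing more can be done
None
```

I handed the job in at about 22 s: the oven door is pressed shut to its stop and stayed shut, and the tin stands right way up on the board with no bystander visibly moved, but it got turned over when my push tipped it off the board's edge onto the bench (unplanned), so I lifted it back, and the hand-in gave no verdict.

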